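# Clamp a brittle pellet under a lab press with its ratchet cap

### The arm

A 7-joint arm with a two-finger parallel gripper is mounted at the origin on the work surface. World frame = base frame: x ahead of the robot, y to its left, z up, the work surface at z = 0. Lengths are in m, angles in rad, forces in N, time in s.
With the tool pointing down it reaches from about 0.425 to 0.8 m from the base axis. Payload 8.3 kg.
Tool frame: the origin (TCP) lies at the very end of the fingers, on their centre line; the grasp point (between the pads) lies 19 mm behind it; x points along the fingers, z is the direction in which the jaws open and shut, and the axes are right-handed (so a half turn about x gives the same grasp; the last joint's range is limited). The gripper opens to 85 mm and grips with 20 to 120 N. Pads are 22 mm wide; open, the fingers measure 114 mm over their backs; the gripper's body (76 mm by 85 mm) begins 54 mm behind the grasp point. The pads swing forward as they close: fully open they stand 13 mm farther back than shut.
Start: joints at [-1.208, 0.383, 0.016, 1.37, -0.006, 1.388, -0.046], TCP at [0.258, 0.569, 0.231] pointing down, gripper open.
Joint ranges: [-2.95, 2.95], [-0.25, 2.06], [-1.52, 1.56], [0.18, 2.33], [-1.44, 4.58], [0.02, 2.06], [-3.01, 3.01]. Speed limits (rad/s): [2.39, 2.39, 3.01, 3.01, 3.14, 3.14, 3.14].

### API

Orientations are given as a unit quaternion [x, y, z, w].
In Python, from rig import read_state, viewer, close_job gives the robot as it stands.
- The arm moves only by the shell command python3 -m pendant 'ROWS' [OPENING] [FORCE]. ROWS is JSON, one flat list of numbers, 4 for each row, row after row: the shift along the tool's x, y, z as a fraction of full scale, then the turn about the tool's x as a fraction of full scale. In form: [dx, dy, dz, roll, dx, dy, dz, roll, ...]. A call has exactly 8 rows; each row shifts and turns the pose as measured when the row begins, along the tool's axes as they then stand; what a row does not reach is not made up. Full scale, the value 1, is 0.05 m for a shift and 0.15 rad for a turn. A row lasts 1/10 s, in which the tool goes at most 50 mm and 8.59 degrees, less where a joint would pass 70% of its speed; a pose out of reach is approached as far as the arm can. A call with a number of a shift or a turn outside -1 to 1 is refused whole. A call with a gripper value outside its range is refused whole. OPENING is the opening, from -1 (shut) to 1 (fully open), set as the call begins (- or left out, the last holds). The fingers move at their own pace and stop on an object; FORCE is the grip in N (left out, the last holds). Time passes only in rows, so rows that do not move let the fingers close, or fill a call up. It gives the time, the measured TCP pose, the force and the opening at its end, in the units of the state.
- read_state(): the state, without advancing time (a new reading comes with each control period).
- viewer.camera(name): name is "scene" or "top" or "wrist"; returns the picture (384x512x3 uint8, blue, green, red); there is no depth.
- viewer.camera_params(name): a dict with "fovy" (degrees; the focal length in pixels is half the picture's height over the tangent of half this angle, whatever the lens; pixels are square), "cx", "cy" (the principal point, pixels), "extrinsics" (4x4, takes a point from camera to world coordinates). Camera axes: x right, y up, looking along -z (the intrinsics and any distortion apply to the point x, -y, -z); pixel columns grow to the right and rows downward; lengths in m; the calibration is good to about 2 mm. A picture is of the moment at which its call begins: read the wrist's pose just before it. camera_params takes no time and is no camera call; for the wrist camera it gives the pose at the moment of the call.
- close_job(): hands the job in, once; it reports no verdict.
The state is a dict: "t": time; "joints": joint angles; "qd": joint speeds; "joint_torque": joint torques, N m; "tool_pos": TCP position; "eef_rot": TCP orientation; "force": force on the tool from outside, world axes, zero at the start; "wrist_torque": the same for the moment, N m; "finger_gap": finger opening in m.
Only numpy, scipy, OpenCV 4.12 (cv2) and the standard library are available. Lean on these libraries where they do the work, as an engineer would, in place of code of your own. Each camera call takes 0.05 s, during which the arm holds its last target. There are 200 camera calls.

### The job

Swing the arm of the little bench press round until it rests on its stop above the white pellet, then turn the black ratchet cap on top of the arm clockwise until its slip clutch clicks: two or three clicks, then stop and let go, leaving the pellet clamped. The pellet is brittle: every click past those presses harder and will crush it, and so will the steel collar below the cap, which has no clutch; do not touch the pellet or move the other things on the bench.

Things in the scene. Friction and masses are not known exactly. Their poses are not given: they have to be found in the camera images.
- press: The bench press, fixed: a grey base plate 210 x 130 mm, 20 mm high. Its origin is on the table below the centre of the round steel stage (48 mm across) on which the pellet lies; z up. A steel post 28 mm across stands on its +x axis, 100 mm from the origin; the swing arm turns on it. The screw in the arm lowers a steel ram (tip 18 mm across) onto the pellet.
- press_arm (a joint): Swing arm's angle about the vertical post, rad. 0 = home on its stop, the arm pointing along the press's -x axis, ram above the pellet; grows as it swings away, counter-clockwise from above; other stop 1.5. Starts 0.6 to 1.1. Stays where it is left; about 4 N at the nose moves it. Turning the cap clockwise pushes it towards home.
- nose_point (a point): On the arm's middle line near its free end, 136 mm from the post axis, 80 mm above the table: a place to push it sideways. The arm is an aluminium bar 26 mm wide and 24 mm high (68 to 92 mm above the table) that ends 14 mm beyond this point. Axes: x along the arm towards the post, y across. With the arm open, home lies on its +y side.
- cap_center (a point): Centre of the ratchet cap: upright black ribbed cylinder 26 mm across, 34 mm high (114 to 148 mm above the table), on the arm 100 mm from the post axis. Turned clockwise from above it drives the collar through a slip clutch. Turning freely takes 0.23 N m; with the ram on the pellet the torque climbs and from about 0.37 N m the clutch slips, a click each 30 degrees. Axes fixed to the arm.
- pellet: Brittle white pressed disc, 32 mm across, 6 mm high, loose on the stage within 1.5 mm of its centre, inside a 2 mm lip; origin at the centre of its underside. The ram presses it with about 39 N after the first click and 5 N more for each further one (49 N after the third, 59 N at the fifth); each further click takes 0.02 N m more torque, and between clicks the torque dips by 0.05 N m.
- stage_top (a point): Centre of the stage's top face, above the press's origin, 24 to 32 mm above the table, differing from run to run. The ram's start above the pellet is not measured: 4 to 12 mm, that is 1.0 to 3.2 rad of cap turning before contact and about 0.15 rad more before the first click.
- jar: Bystander: amber glass jar 60 mm across, 85 mm high; origin at the centre of its underside.
- mouse: Bystander: black computer mouse 105 x 60 mm, 33 mm high; origin at the centre of its underside.
- slidebox: Bystander: grey slide box 60 x 150 mm, 34 mm high; origin at the centre of its underside.
- collar_center (a point): Centre of the steel screw collar under the cap, 36 mm across, 93 to 110 mm above the table, a black line on top. Turning, it lowers the ram 24 mm a turn; cap and collar stay at their height. It stands still while the clutch slips and holds the load when let go; turning back takes 0.23 N m free, 0.09 N m loaded. It has no clutch: turned itself, it crushes the pellet. Axes fixed to the arm.
Not all that is in view belongs to the job. There is more than one size of the press; the one meant has the size given above.

How it is judged:
By the outcome, as a careful person would: the job done as asked, in the order asked, and still so for the second after the job is handed in, with the robot touching nothing.
It also fails if it takes over 72 s, if anything falls off the work surface, if the arm or the gripper's body presses on something with over 40 N, if the wrist force passes 120 N, or if a joint passes its speed limit or range.

## Working session

There is one attempt and no reset: what is moved stays moved. The work goes in short steps, Python scripts to look and compute and a shell command to move; the robot and the scene stay as the last step left them, time stands still between calls to the robot, and variables do not carry over. Pictures are saved under pics/ and viewed, about 8 in all and at most 12, crops included, and the job is handed in when it is done.

```bash
ls; mkdir -p pics; python3 - <<'E'
from rig import read_state, viewer
import cv2,numpy as np
s=read_state();print(s)
for n in ("scene","top"):
    im=viewer.camera(n);cv2.imwrite(f"pics/{n}0.png",im)
    p=viewer.camera_params(n);print(n,p)
a=cv2.imread("pics/scene0.png");b=cv2.imread("pics/top0.png")
cv2.imwrite("pics/both0.png",cv2.resize(np.vstack([a,b]),None,fx=.78,fy=.78))
E
```

```text
pics
{'t': 0.0, 'joints': array([-1.20790877,  0.38423146,  0.0163937 ,  1.37116922, -0.00630199,
        1.38821203, -0.04649221]), 'qd': array([-3.54029614e-04, -5.83395719e-04,  1.55303318e-03,  1.13494145e-03,
        1.10750533e-03,  8.02625417e-05,  2.14206973e-04]), 'joint_torque': array([-7.88496218e-04, -6.27578616e+01,  8.43874253e-01, -3.71824944e+01,
        1.65272551e-02,  1.39101490e-02, -3.14599674e-05]), 'tool_pos': array([0.2579147 , 0.5687388 , 0.23027639]), 'eef_rot': array([-0.38347236,  0.5949235 ,  0.382693  ,  0.59376852]), 'force': array([-0.6448645 ,  1.35274181, -1.25502205]), 'wrist_torque': array([ 0.00959475,  0.00838127, -0.00055381]), 'finger_gap': 0.08542373881642283}
scene {'fovy': 47.26136443548128, 'cx': 250.22391317257328, 'cy': 191.26659941840583, 'extrinsics': array([[ 0.64581768, -0.65866617,  0.38610672,  0.97857209],
       [ 0.76345235,  0.56225183, -0.31782603, -0.34163701],
       [-0.00774796,  0.50003176,  0.86597241,  1.04834042],
       [ 0.        ,  0.        ,  0.        ,  1.        ]])}
top {'fovy': 49.90900706644412, 'cx': 248.0083818313376, 'cy': 192.34692959061812, 'extrinsics': array([[-0.00427762,  0.99565285, -0.09304351,  0.44752622],
       [-0.99998154, -0.00385747,  0.00469503,  0.02803807],
       [ 0.00431571,  0.09306187,  0.99565097,  1.34926242],
       [ 0.        ,  0.        ,  0.        ,  1.        ]])}
```

View pics/top0.png

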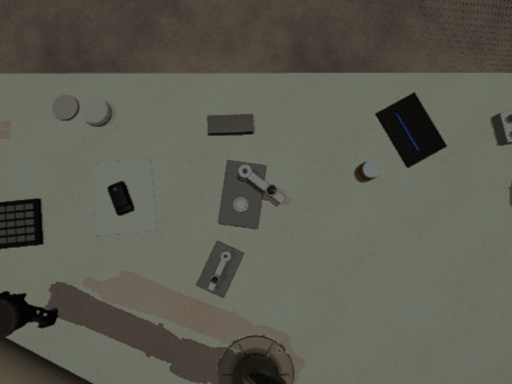

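View pics/scene0.png

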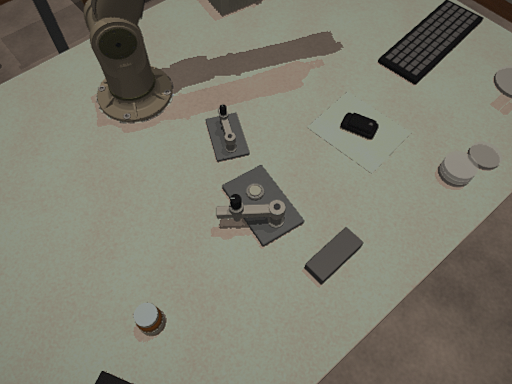

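Top view: the full-size press is at about (243,195), with its post at (245,171), cap at (272,190) and nose at (284,202). The smaller decoy is at (219,270), the slide box at (230,124), the mouse at (120,198) and the jar at (368,171). Next I'll take enlarged crops to get exact pixels.

```bash
cat > h.py <<'E'
import numpy as np,cv2
from rig import read_state, viewer
def ray(p,u,v):
    f=192/np.tan(np.radians(p["fovy"]/2)); E=p["extrinsics"]
    d=E[:3,:3]@np.array([(u-p["cx"])/f,-(v-p["cy"])/f,-1]); return E[:3,3],d
def onz(p,u,v,z):
    o,d=ray(p,u,v); return o+d*(z-o[2])/d[2]
def proj(p,X):
    f=192/np.tan(np.radians(p["fovy"]/2)); E=p["extrinsics"]
    c=E[:3,:3].T@(np.asarray(X)-E[:3,3]); return p["cx"]+f*c[0]/-c[2],p["cy"]-f*c[1]/-c[2]
E
python3 - <<'E'
import cv2,numpy as np
a=cv2.imread("pics/top0.png")[150:240,210:300];b=cv2.imread("pics/scene0.png")[155:255,210:310]
c=np.hstack([cv2.resize(a,(400,400),interpolation=2),cv2.resize(b,(400,400),interpolation=2)])
cv2.imwrite("pics/crop0.png",np.clip(c*1.6,0,255).astype(np.uint8))
E
```

```text
(no output)
```

View pics/crop0.png

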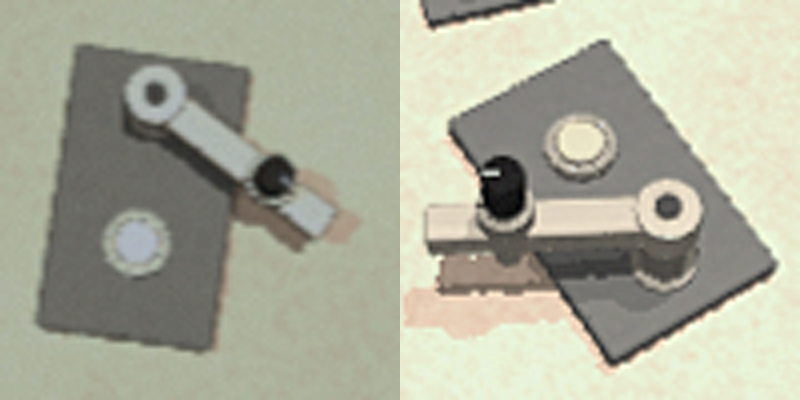

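```bash
cat > m.py <<'E'
from h import *
T=viewer.camera_params("top");S=viewer.camera_params("scene")
t=lambda x,y,z:onz(T,210+x/4.4444-.4,150+y/4.4444-.4,z)
s=lambda x,y,z:onz(S,210+(x-400)/4-.4,155+y/4-.4,z)
ct=[t(*c,.02) for c in[(78,45),(248,70),(213,350),(40,325)]]
cs=[s(*c,.02) for c in[(777,263),(612,358),(450,122),(605,40)]]
for n,c in(("top",ct),("scene",cs)):
    c=np.array(c)[:,:2];print(n,c.round(4).tolist(),[round(np.linalg.norm(c[i]-c[i-1]),4) for i in range(4)],"ctr",c.mean(0))
for n,p,q,z in(("post",(155,93),(668,207),.1),("stage",(137,243),(582,143),.034),("captop",(270,171),(505,163),.148),("nosetop",(312,225),(428,205),.092)):
    print(n,t(*p,z)[:2].round(4),s(*q,z)[:2].round(4))
    a,d=ray(T,210+p[0]/4.4444-.4,150+p[1]/4.4444-.4);b,e=ray(S,210+(q[0]-400)/4-.4,155+q[1]/4-.4)
    k=np.linalg.lstsq(np.c_[d,-e],b-a,rcond=None)[0];P=a+k[0]*d;Q=b+k[1]*e;print("  tri",((P+Q)/2).round(4),"gap",np.linalg.norm(P-Q).round(4))
E
python3 m.py
```

```text
top [[0.6788, 0.0893], [0.6598, -0.0352], [0.4556, -0.0083], [0.4741, 0.1167]] [np.float64(0.2065), np.float64(0.126), np.float64(0.206), np.float64(0.1263)] ctr [0.56706354 0.04060912]
scene [[0.6775, 0.0855], [0.6582, -0.0401], [0.4554, -0.0101], [0.4735, 0.1142]] [np.float64(0.206), np.float64(0.1271), np.float64(0.205), np.float64(0.1256)] ctr [0.56614567 0.03739332]
post [0.6313 0.0327] [0.6301 0.028 ]
  tri [0.6304 0.0309 0.0972] gap 0.0044
stage [0.5323 0.0462] [0.5326 0.0424]
  tri [0.5317 0.0451 0.03  ] gap 0.0029
captop [ 0.5721 -0.0431] [ 0.5636 -0.0441]
  tri [ 0.5695 -0.0449  0.1573] gap 0.0057
nosetop [ 0.5405 -0.0749] [ 0.53   -0.0807]
  tri [ 0.537  -0.0787  0.1005] gap 0.0105
```

Both views agree: the post is at about (0.631,0.031) and the stage at (0.532,0.044). They are 0.100 m apart and the plate measures 206x126 mm, so this is the right press. The arm is at about 1.0 rad, which puts the nose near (0.544,-0.073). Next I'll work out the tool axes and the path to a push start on the nose's -y side.

```bash
cat >> h.py <<'E'
from scipy.spatial.transform import Rotation as R
def go(target):
    s=read_state();M=R.from_quat(s["eef_rot"]).as_matrix()
    d=np.asarray(target)-s["tool_pos"]
    print("t",round(s["t"],2),"pos",s["tool_pos"].round(4),"dworld",d.round(4),"units tool",(M.T@d/.05).round(3),"jaw yaw",round(float(np.arctan2(M[1,2],M[0,2])),3),"j7",s["joints"][6].round(3),"F",s["force"].round(1),"T",s["wrist_torque"].round(3),"gap",round(s["finger_gap"],4)); return M
E
python3 -c "
from h import *
print(go([.525,-.12,.2]).round(3))"
```

```text
t 0.1 pos [0.2579 0.5688 0.2304] dworld [ 0.2671 -0.6888 -0.0304] units tool [  0.626 -10.554 -10.339] jaw yaw 1.145 j7 -0.047 F [ 0.7  0.8 -0. ] T [-0.015  0.014 -0.001] gap 0.0852
[[-0.001 -0.911  0.413]
 [-0.002  0.413  0.911]
 [-1.    -0.    -0.002]]
```

```bash
python3 -m pendant '[0.04,-0.66,-0.64,0,0.04,-0.66,-0.64,0,0.04,-0.66,-0.64,0,0.04,-0.66,-0.64,0,0.04,-0.66,-0.64,0,0.04,-0.66,-0.64,0,0.04,-0.66,-0.64,0,0.04,-0.66,-0.64,0]' -1 40; python3 -m pendant '[0.04,-0.66,-0.64,0,0.04,-0.66,-0.64,0,0.04,-0.66,-0.64,0,0.04,-0.66,-0.64,0,0.04,-0.66,-0.64,0,0.04,-0.66,-0.64,0,0.04,-0.66,-0.64,0,0.04,-0.66,-0.64,0]'
python3 -c "
from h import *
go([.52,-.12,.2])"
```

```text
t: 0.9
tool_pos: [0.3917, 0.2195, 0.2089]
eef_rot: [-0.387, 0.595, 0.387, 0.589]
force: [1.3, 0.4, -0.3]
finger_gap: 0.0002
t: 1.7
tool_pos: [0.5322, -0.1359, 0.1921]
eef_rot: [-0.387, 0.594, 0.388, 0.588]
force: [1.0, 0.9, -0.4]
finger_gap: 0.0001
t 1.7 pos [ 0.5322 -0.1359  0.1921] dworld [-0.0122  0.0159  0.0079] units tool [-0.158  0.351  0.193] jaw yaw 1.161 j7 1.49 F [ 1.   0.9 -0.4] T [ 0.109 -0.074 -0.015] gap 0.0001
```

```bash
python3 - <<'E'
from h import *
M=go([.579,-.113,.083])
post=np.array([.631,.031])
W=[]
for a in (1.2,1.0,.8,.6,.4,.2,.08,0):
    th=np.pi-.135+a; W.append(post+.140*np.array([np.cos(th),np.sin(th)])+.026*np.array([-np.sin(th),np.cos(th)]))
    print(a,W[-1].round(4), (M.T@np.r_[W[-1]-W[-2],0]/.05).round(2) if len(W)>1 else "")
E
```

```text
t 1.7 pos [ 0.5322 -0.1359  0.1921] dworld [ 0.0468  0.0229 -0.1091] units tool [ 2.172 -0.689  0.806] jaw yaw 1.161 j7 1.49 F [ 1.   0.9 -0.4] T [ 0.109 -0.074 -0.015] gap 0.0001
1.2 [ 0.5859 -0.1041] 
1.0 [ 0.56   -0.0924] [0.   0.57 0.01]
0.8 [ 0.5369 -0.0758] [0.   0.56 0.12]
0.6 [ 0.5175 -0.055 ] [0.   0.52 0.23]
0.4 [ 0.5027 -0.0308] [0.   0.47 0.33]
0.2 [ 0.493 -0.004] [-0.    0.39  0.41]
0.08 [0.4898 0.0127] [-0.    0.19  0.28]
0 [0.4888 0.0241] [-0.    0.11  0.2 ]
```

```bash
python3 -m pendant '[0,-0.4,0.44,0,0,-0.4,0.44,0,0.36,0,0,0,0.36,0,0,0,0.36,0,0,0,0.36,0,0,0,0.36,0,0,0,0.36,0,0,0]'
python3 - <<'E'
from h import *
go([.5859,-.1041,.083]); cv2.imwrite("pics/w1.png",viewer.camera("wrist"))
E
```

```text
t: 2.5
tool_pos: [0.5877, -0.1232, 0.0783]
eef_rot: [-0.384, 0.598, 0.383, 0.59]
force: [-0.6, 0.4, -0.2]
finger_gap: -0.0003
t 2.5 pos [ 0.5877 -0.1232  0.0783] dworld [-0.0018  0.0191  0.0047] units tool [-0.097  0.191  0.333] jaw yaw 1.146 j7 1.513 F [-0.6  0.4 -0.2] T [ 0.016 -0.016 -0.024] gap -0.0003
```

View pics/w1.png

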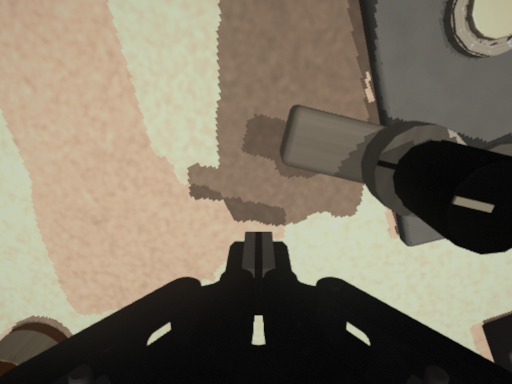

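The wrist view shows the shut fingertips at (258,240) and the nose end at (290,140), up and to the right, with the way clear. I'll shift +z (right in the image) and slightly up, then push along the arc.

```bash
python3 -m pendant '[-0.14,0.1,0.4,0,0,0.25,0,0,0,0.25,0,0,0,0.2,0,0,0,0.2,0.05,0,0,0.2,0.05,0,0,0.2,0.07,0,0,0.2,0.07,0]'
python3 - <<'E'
from h import *
go([.5175,-.055,.085]); cv2.imwrite("pics/w2.png",viewer.camera("wrist"))
E
```

```text
t: 3.35
tool_pos: [0.5304, -0.0667, 0.0857]
eef_rot: [-0.386, 0.6, 0.375, 0.592]
force: [3.8, -5.3, 3.6]
finger_gap: 0.0001
t 3.35 pos [ 0.5304 -0.0667  0.0857] dworld [-0.0129  0.0117 -0.0007] units tool [0.011 0.333 0.104] jaw yaw 1.137 j7 1.366 F [ 3.8 -5.3  3.6] T [-0.659 -0.544 -0.139] gap 0.0001
```

View pics/w2.png

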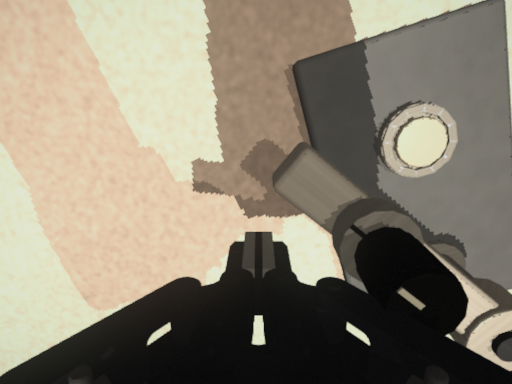

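Contact: the finger bears on the nose side (force about 6.5 N) and the arm has started to swing. I'll keep following the arc.

```bash
python3 -m pendant '[0,0.17,0.05,0,0,0.17,0.08,0,0,0.16,0.09,0,0,0.15,0.1,0,0,0.14,0.12,0,0,0.14,0.12,0,0,0.13,0.14,0,0,0.13,0.14,0]'
python3 - <<'E'
from h import *
go([.4888,.0241,.085])
E
```

```text
t: 4.2
tool_pos: [0.4949, -0.009, 0.0895]
eef_rot: [-0.386, 0.601, 0.369, 0.595]
force: [2.1, -3.2, -0.7]
finger_gap: -0.0002
t 4.2 pos [ 0.4949 -0.009   0.0895] dworld [-0.0061  0.0331 -0.0045] units tool [0.073 0.397 0.546] jaw yaw 1.125 j7 1.187 F [ 2.1 -3.2 -0.7] T [-0.769 -0.523 -0.001] gap -0.0002
```

```bash
python3 -m pendant '[0.04,0.06,0.09,0,0.03,0.06,0.09,0,0.02,0.06,0.09,0,0.02,0.05,0.07,0,0.01,0.05,0.07,0,0.01,0.04,0.06,0,0,0.04,0.06,0,0,0.03,0.05,0]'
python3 - <<'E'
from h import *
go([.4888,.0241,.085])
cv2.imwrite("pics/w3.png",viewer.camera("wrist"))
E
```

```text
t: 5.0
tool_pos: [0.4925, 0.0277, 0.0858]
eef_rot: [-0.387, 0.599, 0.368, 0.597]
force: [1.6, -4.1, 2.8]
finger_gap: 0.0001
t 5.0 pos [0.4925 0.0277 0.0858] dworld [-0.0037 -0.0036 -0.0008] units tool [ 0.017  0.037 -0.096] jaw yaw 1.126 j7 1.105 F [ 1.6 -4.1  2.8] T [-0.773 -0.301 -0.   ] gap 0.0001
```

View pics/w3.png

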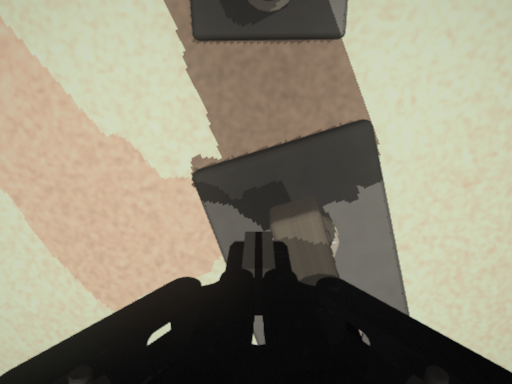

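```bash
python3 -m pendant '[0,0.03,0.08,0,0,0.03,0.08,0,0,0.02,0.06,0,0,0,0,0,0,0,0,0,0,0,0,0,0,0,0,0,0,0,0,0]'
python3 -c "
from h import *
go([.4888,.0241,.085])"
python3 -m pendant '[0,0.02,0.06,0,0,0.02,0.06,0,0,0.02,0.06,0,0,0.02,0.06,0,0,0.02,0.06,0,0,0.02,0.06,0,0,0,0,0,0,0,0,0]'
python3 -c "
from h import *
go([.4888,.0241,.085])"
```

```text
t: 5.85
tool_pos: [0.4926, 0.0288, 0.0858]
eef_rot: [-0.387, 0.604, 0.362, 0.595]
force: [0.1, -3.0, 5.5]
finger_gap: -0.0001
t 5.85 pos [0.4926 0.0288 0.0858] dworld [-0.0038 -0.0047 -0.0008] units tool [ 0.019  0.027 -0.117] jaw yaw 1.116 j7 1.08 F [ 0.1 -3.   5.5] T [-0.712 -0.033  0.005] gap -0.0001
t: 6.65
tool_pos: [0.4923, 0.0285, 0.0861]
eef_rot: [-0.386, 0.613, 0.352, 0.592]
force: [0.9, -1.5, 4.2]
finger_gap: 0.0
t 6.65 pos [0.4923 0.0285 0.0861] dworld [-0.0035 -0.0044 -0.0011] units tool [ 0.026  0.024 -0.109] jaw yaw 1.098 j7 1.042 F [ 0.9 -1.5  4.2] T [-0.242 -0.118  0.043] gap 0.0
```

```bash
python3 - <<'E'
from h import *
M=go([.4888,.0241,.085]);print(M.round(4))
for n in("top","scene"): cv2.imwrite(f"pics/{n}1.png",viewer.camera(n))
a=cv2.imread("pics/top1.png")[150:240,210:300];b=cv2.imread("pics/scene1.png")[155:255,210:310]
c=np.hstack([cv2.resize(a,(400,400),interpolation=2),cv2.resize(b,(400,400),interpolation=2)])
cv2.imwrite("pics/crop1.png",np.clip(c*1.6,0,255).astype(np.uint8))
E
```

```text
t 6.65 pos [0.4923 0.0285 0.0861] dworld [-0.0035 -0.0044 -0.0011] units tool [ 0.026  0.024 -0.109] jaw yaw 1.098 j7 1.042 F [ 0.9 -1.5  4.2] T [-0.242 -0.118  0.043] gap 0.0
[[-5.000e-04 -8.906e-01  4.549e-01]
 [-5.680e-02  4.542e-01  8.891e-01]
 [-9.984e-01 -2.540e-02 -5.080e-02]]
```

View pics/crop1.png

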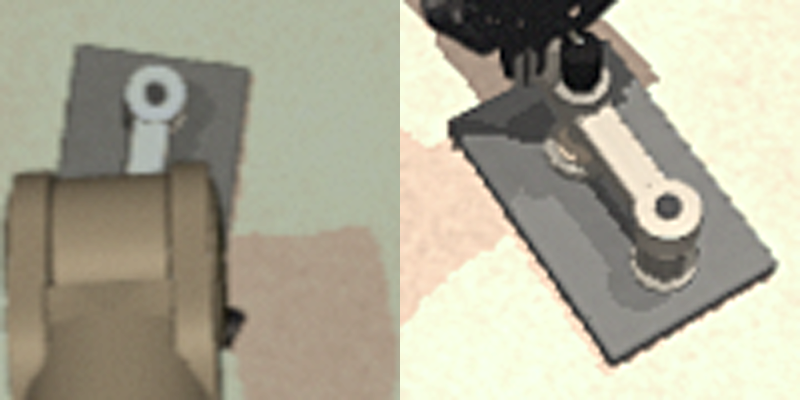

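```bash
python3 - <<'E'
from h import *
S=viewer.camera_params("scene")
f=lambda X:[round(float(400+(proj(S,X)[0]+.4-210)*4),1),round(float((proj(S,X)[1]+.4-155)*4),1)]
post=np.array([.6303,.0285])
for a in (0,.05,.1,.15):
    th=np.pi-.14+a;e=np.array([np.cos(th),np.sin(th)])
    print(a,"cap base z.11",f(np.r_[post+.1*e,.11]),"captop",f(np.r_[post+.1*e,.148]),"arm .03/.08",f(np.r_[post+.03*e,.092]),f(np.r_[post+.08*e,.092]))
E
```

```text
0 cap base z.11 [580.9, 81.1] captop [581.0, 48.0] arm .03/.08 [641.3, 176.8] [597.8, 118.7]
0.05 cap base z.11 [574.4, 84.8] captop [574.2, 51.9] arm .03/.08 [639.3, 178.0] [592.6, 121.7]
0.1 cap base z.11 [568.0, 88.9] captop [567.7, 56.0] arm .03/.08 [637.4, 179.3] [587.6, 125.0]
0.15 cap base z.11 [561.8, 93.2] captop [561.3, 60.4] arm .03/.08 [635.6, 180.6] [582.7, 128.4]
```

The cap sits at the x≈581 px predicted for angle 0, so the arm is on its stop. Pushing against the stop has tilted the tool by 0.057 rad. I'll back off, rise, roll about -π so the last joint has clockwise range, and use the fixed post hub to push the tilt back out.

```bash
python3 -m pendant '[0,-0.2,-0.42,0,0,-0.2,-0.42,0,-0.8,0,0,0,-0.8,0,0,0,-0.8,0,0,0,-0.6,0,0,0,0,0,0,-1,0,0,0,-1]'
python3 -m pendant '[0,0,0,-1,0,0,0,-1,0,0,0,-1,0,0,0,-1,0,0,0,-1,0,0,0,-1,0,0,0,-1,0,0,0,-1]'
python3 -m pendant '[0,0,0,-1,0,0,0,-1,0,0,0,-1,0,0,0,-1,0,0,0,-1,0,0,0,-1,0,0,0,-1,0,0,0,-1]'
python3 -c "
from h import *
print(go([.630,.095,.085]).round(3))"
```

```text
t: 7.55
tool_pos: [0.4864, -0.0019, 0.2387]
eef_rot: [-0.47, 0.553, 0.448, 0.522]
force: [-0.1, 0.2, -0.2]
finger_gap: -0.0002
t: 8.35
tool_pos: [0.4823, 0.0079, 0.2336]
eef_rot: [-0.678, 0.202, 0.686, 0.167]
force: [-0.0, 0.4, -0.4]
finger_gap: 0.0005
t: 9.15
tool_pos: [0.4755, 0.009, 0.2082]
eef_rot: [-0.675, -0.002, 0.736, -0.06]
force: [-0.1, 0.5, -0.0]
finger_gap: -0.0001
t 9.15 pos [0.4755 0.009  0.2082] dworld [ 0.1545  0.086  -0.1232] units tool [ 2.045 -1.62  -3.432] jaw yaw -3.057 j7 3.0 F [-0.1  0.5 -0. ] T [ 0.061 -0.071  0.053] gap -0.0001
[[-0.082  0.091 -0.992]
 [-0.087 -0.993 -0.084]
 [-0.993  0.079  0.089]]
```

Roll- drives j7 up to its limit at 3.0, and that saturation added more tilt (0.12 rad in total). The sign works in my favour, though: clockwise now has about 6 rad of j7 range. I'll roll off the limit and go to the (+x,+y) side of the fixed post to push the tilt out.

```bash
python3 -m pendant '[0,0,0,1,0,0,0,0.6,0,0,0,0,0,0,0,0,-0.2,0,0,0,0,0,0,0,0,0,0,0,0,0,0,0]'
python3 -c "
from h import *
print(go([.675,.080,.21]).round(3))"
```

```text
t: 9.95
tool_pos: [0.4735, 0.0136, 0.2157]
eef_rot: [-0.674, 0.082, 0.734, 0.02]
force: [-0.2, 0.6, -0.1]
finger_gap: -0.0004
t 9.95 pos [0.4735 0.0136 0.2157] dworld [ 0.2015  0.0664 -0.0057] units tool [-0.358 -1.886 -3.786] jaw yaw 2.993 j7 2.771 F [-0.2  0.6 -0.1] T [ 0.102 -0.148  0.013] gap -0.0004
[[-0.09  -0.141 -0.986]
 [-0.081 -0.986  0.148]
 [-0.993  0.093  0.078]]
```

```bash
python3 -m pendant '[-0.06,-0.32,-0.63,0,-0.06,-0.32,-0.63,0,-0.06,-0.32,-0.63,0,-0.06,-0.32,-0.63,0,-0.06,-0.32,-0.63,0,-0.06,-0.32,-0.63,0,0,0,0,0,0,0,0,0]'
python3 -c "
from h import *
print(go([.675,.080,.085]).round(3))"
```

```text
t: 10.75
tool_pos: [0.6809, 0.0834, 0.2051]
eef_rot: [-0.673, 0.083, 0.735, 0.019]
force: [-0.3, -0.2, -0.4]
finger_gap: -0.0002
t 10.75 pos [0.6809 0.0834 0.2051] dworld [-0.0059 -0.0034 -0.1201] units tool [ 2.4   -0.15  -0.091] jaw yaw 2.992 j7 2.654 F [-0.3 -0.2 -0.4] T [ 0.076 -0.071  0.067] gap -0.0002
[[-0.095 -0.14  -0.986]
 [-0.084 -0.985  0.148]
 [-0.992  0.097  0.082]]
```

```bash
python3 -m pendant '[0.48,-0.03,-0.03,0,0.48,-0.03,-0.03,0,0.48,-0.03,-0.03,0,0.48,-0.03,-0.03,0,0.48,-0.03,-0.03,0,0,0.12,0.085,0,0,0.12,0.085,0,0,0.12,0.085,0]'
python3 -c "
from h import *
print(go([.675,.080,.085]).round(3))"
python3 -m pendant '[0.02,0.12,0.085,0,0.02,0.12,0.085,0,0.02,0.12,0.085,0,0.02,0.12,0.085,0,0.02,0.12,0.085,0,0.02,0.12,0.085,0,0.02,0.12,0.085,0,0.02,0.12,0.085,0]'
python3 -c "
from h import *
print(go([.675,.080,.085]).round(3))"
```

```text
t: 11.55
tool_pos: [0.6588, 0.0606, 0.0911]
eef_rot: [-0.675, 0.083, 0.733, 0.019]
force: [-0.4, 0.1, 0.0]
finger_gap: 0.0001
t 11.55 pos [0.6588 0.0606 0.0911] dworld [ 0.0162  0.0194 -0.0061] units tool [ 0.06  -0.439 -0.271] jaw yaw 2.993 j7 2.636 F [-0.4  0.1  0. ] T [ 0.09  -0.13   0.026] gap 0.0001
[[-0.088 -0.14  -0.986]
 [-0.085 -0.985  0.147]
 [-0.992  0.097  0.075]]
t: 12.35
tool_pos: [0.6172, 0.0141, 0.097]
eef_rot: [-0.679, 0.083, 0.729, 0.02]
force: [1.2, 1.2, 1.8]
finger_gap: -0.0002
t 12.35 pos [0.6172 0.0141 0.097 ] dworld [ 0.0578  0.0659 -0.012 ] units tool [ 0.039 -1.486 -0.961] jaw yaw 2.993 j7 2.69 F [1.2 1.2 1.8] T [ 0.293 -0.285 -0.023] gap -0.0002
[[-0.077 -0.142 -0.987]
 [-0.084 -0.985  0.148]
 [-0.994  0.094  0.064]]
```

The tip slid over the hub top, which is at about 92 mm. I'll rise, go back out, and try again lower.

```bash
python3 -m pendant '[-0.4,0,0,0,0,-0.5,-0.32,0,0,-0.5,-0.32,0,0,-0.5,-0.32,0,0.35,-0.03,-0.03,0,0.35,-0.03,-0.03,0,0.3,0,0,0,0.2,0,0,0]'
python3 -c "
from h import *
print(go([.675,.080,.06]).round(3))"
```

```text
t: 13.15
tool_pos: [0.674, 0.0741, 0.0425]
eef_rot: [-0.678, 0.087, 0.73, 0.021]
force: [-0.8, -0.1, 0.2]
finger_gap: -0.0002
t 13.15 pos [0.674  0.0741 0.0425] dworld [0.001  0.0059 0.0175] units tool [-0.358 -0.084  0.022] jaw yaw 2.986 j7 2.596 F [-0.8 -0.1  0.2] T [ 0.028 -0.095  0.027] gap -0.0002
[[-0.081 -0.148 -0.986]
 [-0.088 -0.984  0.155]
 [-0.993  0.099  0.067]]
```

```bash
python3 -m pendant '[-0.2,0.12,0.09,0,0,0.12,0.09,0,0.01,0.12,0.09,0,0.01,0.12,0.09,0,0.01,0.12,0.09,0,0.01,0.12,0.09,0,0.01,0.12,0.09,0,0.01,0.12,0.09,0]'
python3 -c "
from h import *
print(go([.675,.080,.06]).round(3))"
```

```text
t: 13.95
tool_pos: [0.6511, 0.0556, 0.0621]
eef_rot: [-0.698, 0.066, 0.712, 0.032]
force: [24.6, 14.0, -17.9]
finger_gap: -0.0001
t 13.95 pos [0.6511 0.0556 0.0621] dworld [ 0.0239  0.0244 -0.0021] units tool [ 0.009 -0.55  -0.406] jaw yaw 3.003 j7 2.644 F [ 24.6  14.  -17.9] T [ 3.351 -5.46   0.276] gap -0.0001
[[-0.023 -0.137 -0.99 ]
 [-0.047 -0.989  0.138]
 [-0.999  0.05   0.016]]
```

```bash
python3 -m pendant '[0,0.14,0.04,0,0,0.14,0.04,0,0,0.14,0.04,0,0,0.14,0.03,0,0,0,0,0,0,0,0,0,0,0,0,0,0,0,0,0]'
python3 -c "
from h import *
print(go([.675,.080,.06]).round(3))"
```

```text
t: 14.75
tool_pos: [0.6537, 0.0558, 0.0716]
eef_rot: [0.714, -0.044, -0.698, -0.039]
force: [1.5, 0.9, -1.1]
finger_gap: 0.0
t 14.75 pos [0.6537 0.0558 0.0716] dworld [ 0.0213  0.0242 -0.0116] units tool [ 0.237 -0.533 -0.362] jaw yaw 3.025 j7 2.687 F [ 1.5  0.9 -1.1] T [ 0.421 -0.092 -0.041] gap 0.0
[[ 0.022 -0.117 -0.993]
 [-0.009 -0.993  0.117]
 [-1.     0.006 -0.023]]
```

```bash
python3 -m pendant '[0,-0.3,-0.1,0,-0.8,0,0,0,-0.8,0,0,0,-0.8,0,0,0,-0.6,0.2,0.5,0,0,0.3,0.8,0,0,0.3,0.8,0,0,0.2,0.5,0]' 1 40
python3 -c "
from h import *
print(go([.532,.044,.215]).round(3))
cv2.imwrite('pics/w4.png',viewer.camera('wrist'));print(viewer.camera_params('wrist'))"
```

```text
t: 15.55
tool_pos: [0.5217, 0.0432, 0.2242]
eef_rot: [0.713, -0.043, -0.699, -0.038]
force: [-0.1, 0.5, 1.2]
finger_gap: 0.0851
t 15.55 pos [0.5217 0.0432 0.2242] dworld [ 0.0103  0.0008 -0.0092] units tool [ 0.188 -0.041 -0.199] jaw yaw 3.027 j7 2.791 F [-0.1  0.5  1.2] T [-0.028 -0.001  0.041] gap 0.0851
[[ 0.02  -0.115 -0.993]
 [-0.007 -0.993  0.115]
 [-1.     0.005 -0.02 ]]
{'fovy': 63.98051924438238, 'cx': 258.1058890317038, 'cy': 189.09686627766166, 'extrinsics': array([[-0.99329533, -0.1037247 , -0.05104478,  0.50691993],
       [ 0.11406248, -0.95121146, -0.2866819 , -0.0311855 ],
       [-0.01881838, -0.29058209,  0.956665  ,  0.36660252],
       [ 0.        ,  0.        ,  0.        ,  1.        ]])}
```

View pics/w4.png

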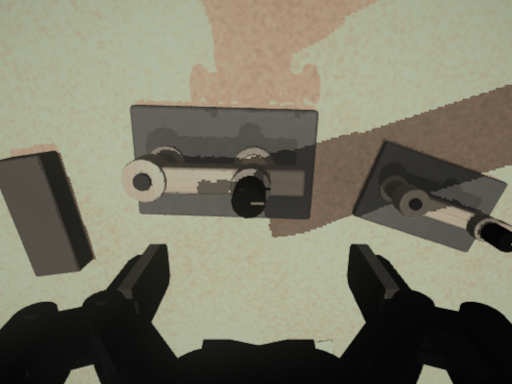

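Wrist view: the post hub is at (144,181) and the black cap runs from about (252,180) at its base to (249,205) at its top. The arm lies straight along the base plate, at home. I'll cast the cap top with a dark mask.

```bash
python3 - <<'E'
from h import *
im=cv2.imread("pics/w4.png");p=viewer.camera_params("wrist")
m=(im[165:225,225:280].max(2)<28).astype(np.uint8)
n,l,st,c=cv2.connectedComponentsWithStats(m);i=1+st[1:,4].argmax();x,y,w,h=st[i,:4];x+=225;y+=165
print("bbox",x,y,w,h)
for r in range(y,y+h,4):
    q=np.where(l[r-165]==i)[0]+225;print(r,q.min(),q.max(),end="; ")
f=192/np.tan(np.radians(p["fovy"]/2))
# predicted silhouette for a given centre: lower edge = top disc lower edge (far from cam,+y)
for cx,cy in((.532,.044),(.532,.046),(.53,.042)):
    a=np.linspace(0,2*np.pi,60);P=[proj(p,[cx+.013*np.cos(t),cy+.013*np.sin(t),.148]) for t in a]
    P=np.array(P);print("\npred top disc",(cx,cy),P.min(0).round(1),P.max(0).round(1))
print("post hub z.092",onz(p,143.5,182,.092).round(4))
E
```

```text
bbox 232 176 38 41
176 247 251; 180 240 260; 184 237 262; 188 235 269; 192 234 264; 196 233 264; 200 232 264; 204 233 249; 208 234 262; 212 240 259; 216 250 253; 
pred top disc (0.532, 0.044) [224.7 186.6] [259.1 219.1]

pred top disc (0.532, 0.046) [225.1 189.2] [259.4 221.5]

pred top disc (0.53, 0.042) [227.  183.8] [261.5 216.5]
post hub z.092 [0.6272 0.0326 0.092 ]
```

```bash
python3 -m pendant '[0.24,0,-0.03,0,0.24,0,-0.03,0,0.24,0,-0.03,0,0.24,0,-0.03,0,0.2,0,-0.03,0,0,0,0,0,0,0,0,0,0,0,0,0]'
python3 - <<'E'
from h import *
p=viewer.camera_params("wrist");M=go([.5295,.0425,.165]);s=read_state()
im=viewer.camera('wrist')
T=s["tool_pos"]
for z in(-.0425,.0425):
  for y in(-.011,.011):
    print("tip pred",np.round(proj(p,T+M@[-.013,y,z]),1))
for cx,cy in((.5295,.0425),(.527,.0425),(.532,.044)):
    a=np.linspace(0,2*np.pi,60);P=np.array([proj(p,[cx+.013*np.cos(t),cy+.013*np.sin(t),.148]) for t in a]);print("disc",(cx,cy),P.min(0).round(1),P.max(0).round(1))
cv2.imwrite('pics/w5.png',np.clip(cv2.convertScaleAbs(im,alpha=1.8,beta=15),0,255))
E
```

```text
t: 16.4
tool_pos: [0.5293, 0.0434, 0.1592]
eef_rot: [0.711, -0.042, -0.701, -0.038]
force: [0.1, 0.1, -0.0]
finger_gap: 0.0853
t 16.4 pos [0.5293 0.0434 0.1592] dworld [ 0.0002 -0.0009  0.0058] units tool [-0.116  0.018 -0.007] jaw yaw 3.029 j7 2.762 F [ 0.1  0.1 -0. ] T [ 0.021  0.019 -0.009] gap 0.0853
tip pred [168.6 280.2]
tip pred [164.5 239.1]
tip pred [344.  280.3]
tip pred [348.  239.2]
disc (0.5295, 0.0425) [232.7 213.9] [280.1 257.1]
disc (0.527, 0.0425) [237.2 213.4] [284.7 256.7]
disc (0.532, 0.044) [228.6 216.9] [275.8 259.9]
```

View pics/w5.png

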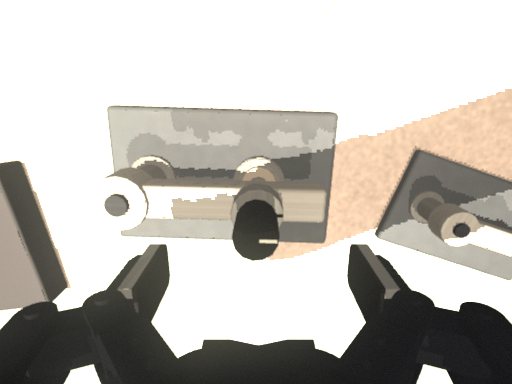

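Wrist view from closer: the cap top disc spans x 233–280 with its bottom at row 258, which matches a centre of about (0.5295,0.043). The jaw midpoint is at 258 px, within 1 mm of centred. I'll descend and grip.

```bash
python3 -m pendant '[0.2,0,0,0,0.2,0,0,0,0.2,0,0,0,0.14,0,0.01,0,0.1,0,0.01,0,0,0,0,0,0,0,0,0,0,0,0,0]'
python3 -c "
from h import *
go([.5295,.0435,.118])"
```

```text
t: 17.25
tool_pos: [0.5292, 0.0431, 0.1143]
eef_rot: [0.712, -0.042, -0.7, -0.038]
force: [0.4, -0.6, -0.6]
finger_gap: 0.0853
t 17.25 pos [0.5292 0.0431 0.1143] dworld [0.0003 0.0004 0.0037] units tool [-0.074 -0.009 -0.005] jaw yaw 3.029 j7 2.738 F [ 0.4 -0.6 -0.6] T [0.031 0.007 0.012] gap 0.0853
```

```bash
python3 -m pendant '[-0.08,0,0,0,0,0,0,0,0,0,0,0,0,0,0,0,0,0,0,0,0,0,0,0,0,0,0,0,0,0,0,0]' -1 60
python3 -c "
from h import *
go([.5295,.0435,.118])"
```

```text
t: 18.05
tool_pos: [0.5313, 0.0431, 0.1205]
eef_rot: [0.713, -0.042, -0.698, -0.038]
force: [2.3, 0.4, 0.7]
finger_gap: 0.0244
t 18.05 pos [0.5313 0.0431 0.1205] dworld [-0.0018  0.0004 -0.0025] units tool [ 0.049 -0.004  0.037] jaw yaw 3.028 j7 2.74 F [2.3 0.4 0.7] T [0.026 0.102 0.052] gap 0.0244
```

Gripped (gap 24.4 mm, side force about 2 N). I'll start turning: the first 0.6 rad is safe, because contact comes at 1.0 rad or later.

```bash
python3 -m pendant '[0,0,0,0.5,0,0,0,0.5,0,0,0,0.5,0,0,0,0.5,0,0,0,0.5,0,0,0,0.5,0,0,0,0.5,0,0,0,0.5]'
python3 -c "
from h import *
print(go([.5313,.0431,.1205])[:,0].round(3))"
```

```text
t: 18.85
tool_pos: [0.5304, 0.0435, 0.1205]
eef_rot: [0.667, -0.253, -0.653, -0.253]
force: [2.4, -0.2, 0.3]
finger_gap: 0.0238
t 18.85 pos [0.5304 0.0435 0.1205] dworld [ 0.0009 -0.0004 -0.    ] units tool [ 0.001 -0.005 -0.018] jaw yaw 2.409 j7 2.146 F [ 2.4 -0.2  0.3] T [0.072 0.044 0.254] gap 0.0238
[ 0.019 -0.007 -1.   ]
```

Torque is 0.254 N m, matching free turning, and the cap centre is staying put. I'll continue in 0.2 rad calls, two at a time.

```bash
python3 -m pendant '[0,0,0,0.17,0,0,0,0.17,0,0,0,0.17,0,0,0,0.17,0,0,0,0.17,0,0,0,0.17,0,0,0,0.17,0,0,0,0.17]' >/dev/null
python3 -c "
from h import *
go([.5313,.0431,.1205])"
python3 -m pendant '[0,0,0,0.17,0,0,0,0.17,0,0,0,0.17,0,0,0,0.17,0,0,0,0.17,0,0,0,0.17,0,0,0,0.17,0,0,0,0.17]' >/dev/null
python3 -c "
from h import *
go([.5313,.0431,.1205])"
```

```text
t 19.65 pos [0.5302 0.0437 0.1205] dworld [ 0.0011 -0.0006 -0.    ] units tool [ 0.001 -0.01  -0.022] jaw yaw 2.193 j7 1.939 F [1.7 0.1 0.3] T [0.042 0.085 0.266] gap 0.0245
t 20.45 pos [0.5301 0.044  0.1205] dworld [ 0.0012 -0.0009  0.    ] units tool [ 0.    -0.016 -0.026] jaw yaw 1.971 j7 1.725 F [2.5 0.8 0.3] T [0.035 0.105 0.24 ] gap 0.0243
```

```bash
python3 -m pendant '[0,0,0,0.17,0,0,0,0.17,0,0,0,0.17,0,0,0,0.17,0,0,0,0.17,0,0,0,0.17,0,0,0,0.17,0,0,0,0.17]' >/dev/null
python3 -c "
from h import *
go([.5313,.0431,.1205])"
python3 -m pendant '[0,0,0,0.17,0,0,0,0.17,0,0,0,0.17,0,0,0,0.17,0,0,0,0.17,0,0,0,0.17,0,0,0,0.17,0,0,0,0.17]' >/dev/null
python3 -c "
from h import *
go([.5313,.0431,.1205])"
```

```text
t 21.25 pos [0.53   0.0443 0.1205] dworld [ 0.0013 -0.0012  0.    ] units tool [ 0.    -0.022 -0.028] jaw yaw 1.749 j7 1.511 F [1.2 0.  1.1] T [-0.029  0.039  0.269] gap 0.024
t 22.05 pos [0.5299 0.0445 0.1205] dworld [ 0.0014 -0.0014  0.    ] units tool [ 0.    -0.029 -0.028] jaw yaw 1.527 j7 1.296 F [ 1.6  0.6 -0.1] T [-0.02   0.094  0.215] gap 0.0242
```

```bash
python3 -m pendant '[0,0,0,0.17,0,0,0,0.17,0,0,0,0.17,0,0,0,0.17,0,0,0,0.17,0,0,0,0.17,0,0,0,0.17,0,0,0,0.17]' >/dev/null
python3 -c "
from h import *
go([.5313,.0431,.1205])"
python3 -m pendant '[0,0,0,0.17,0,0,0,0.17,0,0,0,0.17,0,0,0,0.17,0,0,0,0.17,0,0,0,0.17,0,0,0,0.17,0,0,0,0.17]' >/dev/null
python3 -c "
from h import *
go([.5313,.0431,.1205])"
```

```text
t 22.85 pos [0.5299 0.0448 0.1205] dworld [ 0.0014 -0.0017  0.    ] units tool [ 0.001 -0.036 -0.026] jaw yaw 1.305 j7 1.082 F [1.4 1.5 0.3] T [-0.077  0.213  0.188] gap 0.024
t 23.65 pos [0.53   0.0451 0.1205] dworld [ 0.0013 -0.002  -0.    ] units tool [ 0.001 -0.041 -0.022] jaw yaw 1.083 j7 0.867 F [ 1.8  1.3 -0.1] T [-0.111  0.281  0.216] gap 0.0245
```

```bash
python3 -m pendant '[0,0,0,0.17,0,0,0,0.17,0,0,0,0.17,0,0,0,0.17,0,0,0,0.17,0,0,0,0.17,0,0,0,0.17,0,0,0,0.17]' >/dev/null
python3 -c "
from h import *
go([.5313,.0431,.1205])"
python3 -m pendant '[0,0,0,0.17,0,0,0,0.17,0,0,0,0.17,0,0,0,0.17,0,0,0,0.17,0,0,0,0.17,0,0,0,0.17,0,0,0,0.17]' >/dev/null
python3 -c "
from h import *
go([.5313,.0431,.1205])"
```

```text
t 24.45 pos [0.5301 0.0453 0.1205] dworld [ 0.0012 -0.0022  0.    ] units tool [ 0.    -0.048 -0.017] jaw yaw 0.861 j7 0.652 F [ 2.7  1.6 -0.7] T [-0.046  0.347  0.223] gap 0.0243
t 25.25 pos [0.5308 0.0456 0.121 ] dworld [ 0.0005 -0.0025 -0.0005] units tool [ 0.01  -0.046 -0.021] jaw yaw 0.638 j7 0.437 F [3.6 1.9 1.1] T [ 0.263 -0.133  0.368] gap 0.0243
```

Torque jumped to 0.368 N m at 2.39 rad, so the ram is on the pellet and the first click is near. I'll use finer steps now.

```bash
for i in 1; do python3 -m pendant '[0,0,0,0.06,0,0,0,0.06,0,0,0,0.06,0,0,0,0.06,0,0,0,0.06,0,0,0,0.06,0,0,0,0.06,0,0,0,0.06]' >/dev/null
python3 -c "
from h import *
go([.5313,.0431,.1205])"; done
python3 -m pendant '[0,0,0,0.06,0,0,0,0.06,0,0,0,0.06,0,0,0,0.06,0,0,0,0.06,0,0,0,0.06,0,0,0,0.06,0,0,0,0.06]' >/dev/null
python3 -c "
from h import *
go([.5313,.0431,.1205])"
```

```text
t 26.05 pos [0.5309 0.0456 0.121 ] dworld [ 0.0004 -0.0025 -0.0005] units tool [ 0.01  -0.047 -0.019] jaw yaw 0.56 j7 0.361 F [3.3 1.4 0.1] T [ 0.18  -0.041  0.422] gap 0.0245
t 26.85 pos [0.5309 0.0457 0.121 ] dworld [ 0.0004 -0.0026 -0.0005] units tool [ 0.01  -0.049 -0.017] jaw yaw 0.481 j7 0.285 F [4.  1.4 0.5] T [ 0.218 -0.077  0.369] gap 0.0243
```

```bash
L="from h import *
go([.5313,.0431,.1205])"
python3 -m pendant '[0,0,0,0.06,0,0,0,0.06,0,0,0,0.06,0,0,0,0.06,0,0,0,0.06,0,0,0,0.06,0,0,0,0.06,0,0,0,0.06]' >/dev/null; python3 -c "$L"
python3 -m pendant '[0,0,0,0.06,0,0,0,0.06,0,0,0,0.06,0,0,0,0.06,0,0,0,0.06,0,0,0,0.06,0,0,0,0.06,0,0,0,0.06]' >/dev/null; python3 -c "$L"
python3 -m pendant '[0,0,0,0.06,0,0,0,0.06,0,0,0,0.06,0,0,0,0.06,0,0,0,0.06,0,0,0,0.06,0,0,0,0.06,0,0,0,0.06]' >/dev/null; python3 -c "$L"
python3 -m pendant '[0,0,0,0.06,0,0,0,0.06,0,0,0,0.06,0,0,0,0.06,0,0,0,0.06,0,0,0,0.06,0,0,0,0.06,0,0,0,0.06]' >/dev/null; python3 -c "$L"
```

```text
t 27.65 pos [0.531  0.0457 0.121 ] dworld [ 0.0003 -0.0026 -0.0005] units tool [ 0.011 -0.05  -0.015] jaw yaw 0.402 j7 0.209 F [3.2 0.8 0.9] T [ 0.248 -0.03   0.329] gap 0.024
t 28.45 pos [0.531  0.0457 0.121 ] dworld [ 0.0003 -0.0026 -0.0005] units tool [ 0.01  -0.051 -0.011] jaw yaw 0.324 j7 0.133 F [ 3.4  0.9 -0.5] T [ 0.237 -0.054  0.33 ] gap 0.0241
t 29.25 pos [0.5311 0.0458 0.121 ] dworld [ 0.0002 -0.0027 -0.0005] units tool [ 0.01  -0.053 -0.009] jaw yaw 0.245 j7 0.057 F [ 4.9  1.4 -0.1] T [ 0.267 -0.061  0.327] gap 0.0244
t 30.05 pos [0.5312 0.0458 0.121 ] dworld [ 0.0001 -0.0027 -0.0005] units tool [ 0.01  -0.054 -0.007] jaw yaw 0.167 j7 -0.019 F [ 2.8  2.4 -0. ] T [ 0.273 -0.039  0.373] gap 0.0243
```

```bash
L="from h import *
go([.5313,.0431,.1205])"
python3 -m pendant '[0,0,0,0.06,0,0,0,0.06,0,0,0,0.06,0,0,0,0.06,0,0,0,0.06,0,0,0,0.06,0,0,0,0.06,0,0,0,0.06]' >/dev/null; python3 -c "$L"
python3 -m pendant '[0,0,0,0.06,0,0,0,0.06,0,0,0,0.06,0,0,0,0.06,0,0,0,0.06,0,0,0,0.06,0,0,0,0.06,0,0,0,0.06]' >/dev/null; python3 -c "$L"
python3 -m pendant '[0,0,0,0.06,0,0,0,0.06,0,0,0,0.06,0,0,0,0.06,0,0,0,0.06,0,0,0,0.06,0,0,0,0.06,0,0,0,0.06]' >/dev/null; python3 -c "$L"
python3 -m pendant '[0,0,0,0.06,0,0,0,0.06,0,0,0,0.06,0,0,0,0.06,0,0,0,0.06,0,0,0,0.06,0,0,0,0.06,0,0,0,0.06]' >/dev/null; python3 -c "$L"
```

```text
t 30.85 pos [0.5313 0.0458 0.121 ] dworld [ 0.     -0.0027 -0.0005] units tool [ 0.011 -0.055 -0.005] jaw yaw 0.088 j7 -0.095 F [3.5 1.1 0.4] T [ 0.304 -0.054  0.408] gap 0.0245
t 31.65 pos [0.5314 0.0458 0.121 ] dworld [-0.0001 -0.0027 -0.0005] units tool [ 0.011 -0.054 -0.002] jaw yaw 0.01 j7 -0.171 F [3.8 1.7 0.6] T [ 0.29  -0.015  0.43 ] gap 0.0244
t 32.45 pos [0.5314 0.0459 0.121 ] dworld [-0.0001 -0.0028 -0.0005] units tool [ 0.011 -0.055  0.001] jaw yaw -0.069 j7 -0.247 F [ 4.   1.4 -0.5] T [ 0.384 -0.078  0.402] gap 0.0245
t 33.25 pos [0.5315 0.0458 0.121 ] dworld [-0.0002 -0.0027 -0.0005] units tool [ 0.011 -0.054  0.004] jaw yaw -0.148 j7 -0.323 F [ 4.7  1.9 -0.4] T [ 0.364 -0.115  0.342] gap 0.0243
```

Two torque peaks have shown, at about 0.57 and 0.02 rad yaw, 0.53 rad apart like the 30° clicks. I'll go just past the third peak, still well short of the fourth (about -1.0).

```bash
L="from h import *
go([.5313,.0431,.1205])"
python3 -m pendant '[0,0,0,0.06,0,0,0,0.06,0,0,0,0.06,0,0,0,0.06,0,0,0,0.06,0,0,0,0.06,0,0,0,0.06,0,0,0,0.06]' >/dev/null; python3 -c "$L"
python3 -m pendant '[0,0,0,0.06,0,0,0,0.06,0,0,0,0.06,0,0,0,0.06,0,0,0,0.06,0,0,0,0.06,0,0,0,0.06,0,0,0,0.06]' >/dev/null; python3 -c "$L"
python3 -m pendant '[0,0,0,0.06,0,0,0,0.06,0,0,0,0.06,0,0,0,0.06,0,0,0,0.06,0,0,0,0.06,0,0,0,0.06,0,0,0,0.06]' >/dev/null; python3 -c "$L"
python3 -m pendant '[0,0,0,0.06,0,0,0,0.06,0,0,0,0.06,0,0,0,0.06,0,0,0,0.06,0,0,0,0.06,0,0,0,0.06,0,0,0,0.06]' >/dev/null; python3 -c "$L"
```

```text
t 34.05 pos [0.5316 0.0458 0.121 ] dworld [-0.0003 -0.0027 -0.0005] units tool [ 0.011 -0.055  0.006] jaw yaw -0.226 j7 -0.399 F [ 4.6  1.1 -0.7] T [ 0.42  -0.106  0.326] gap 0.0246
t 34.85 pos [0.5317 0.0458 0.121 ] dworld [-0.0004 -0.0027 -0.0005] units tool [ 0.011 -0.054  0.008] jaw yaw -0.305 j7 -0.475 F [ 4.9  1.5 -0.7] T [ 0.449 -0.089  0.387] gap 0.0242
t 35.65 pos [0.5318 0.0458 0.121 ] dworld [-0.0005 -0.0027 -0.0005] units tool [ 0.011 -0.054  0.01 ] jaw yaw -0.384 j7 -0.551 F [ 4.6  1.3 -1.2] T [ 0.501 -0.1    0.397] gap 0.0242
t 36.45 pos [0.5319 0.0457 0.1211] dworld [-0.0006 -0.0026 -0.0006] units tool [ 0.011 -0.053  0.012] jaw yaw -0.462 j7 -0.627 F [ 3.9  2.  -0.1] T [ 0.498 -0.14   0.451] gap 0.0244
```

```bash
L="from h import *
go([.5313,.0431,.1205])"
python3 -m pendant '[0,0,0,0.06,0,0,0,0.06,0,0,0,0.06,0,0,0,0.06,0,0,0,0.06,0,0,0,0.06,0,0,0,0.06,0,0,0,0.06]' >/dev/null; python3 -c "$L"
python3 -m pendant '[0,0,0,0.06,0,0,0,0.06,0,0,0,0.06,0,0,0,0.06,0,0,0,0.06,0,0,0,0.06,0,0,0,0.06,0,0,0,0.06]' >/dev/null; python3 -c "$L"
```

```text
t 37.25 pos [0.532  0.0457 0.1211] dworld [-0.0007 -0.0026 -0.0006] units tool [ 0.011 -0.053  0.015] jaw yaw -0.541 j7 -0.703 F [ 3.8  1.7 -1. ] T [ 0.537 -0.254  0.45 ] gap 0.0242
t 38.05 pos [0.5321 0.0456 0.1211] dworld [-0.0008 -0.0025 -0.0006] units tool [ 0.011 -0.051  0.016] jaw yaw -0.619 j7 -0.779 F [ 4.1  1.3 -0.7] T [ 0.466 -0.272  0.429] gap 0.0244
```

Third peak at about -0.5 rad has passed. I'll stop, let go, and rise straight up.

```bash
python3 -m pendant '[0,0,0,0,0,0,0,0,0,0,0,0,0,0,0,0,0,0,0,0,0,0,0,0,0,0,0,0,0,0,0,0]' 1
python3 -m pendant '[-0.2,0,0,0,-0.4,0,0,0,-0.6,0,0,0,-0.6,0,0,0,-0.6,0,0,0,-0.3,0,0,0,0,0,0,0,0,0,0,0]'
python3 - <<'E'
from h import *
go([.5313,.0431,.25])
a=viewer.camera("scene");cv2.imwrite("pics/scene2.png",a);b=viewer.camera("wrist");cv2.imwrite("pics/w6.png",b)
c=np.hstack([cv2.resize(a[155:255,210:310],(400,400),interpolation=2),cv2.resize(b[60:380,90:410],(400,400),interpolation=2)])
cv2.imwrite("pics/fin.png",cv2.convertScaleAbs(c,alpha=1.6))
E
```

```text
t: 38.85
tool_pos: [0.5296, 0.0437, 0.12]
eef_rot: [0.216, 0.666, -0.217, 0.68]
force: [-0.2, 1.1, -0.0]
finger_gap: 0.0853
t: 39.65
tool_pos: [0.5265, 0.0448, 0.2644]
eef_rot: [0.216, 0.666, -0.217, 0.68]
force: [-0.5, 0.6, -0.5]
finger_gap: 0.0853
t 39.65 pos [0.5265 0.0448 0.2644] dworld [ 0.0048 -0.0017 -0.0144] units tool [0.289 0.027 0.092] jaw yaw -0.622 j7 -0.777 F [-0.5  0.6 -0.5] T [0.032 0.05  0.037] gap 0.0853
```

View pics/fin.png

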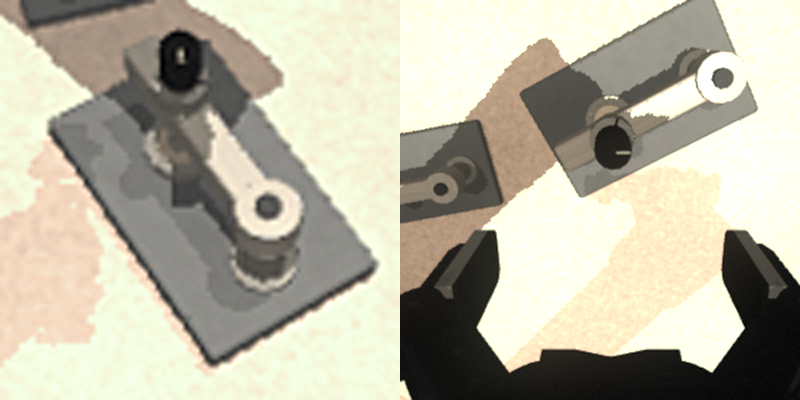

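The arm is still at home: the cap is at x≈181 in the scene half of the crop, against 181 predicted. The ram is down over the stage and the gripper is clear and touching nothing. I'll hand in.

```bash
python3 -c "
from rig import close_job
print(close_job())"
```

```text
the job is handed in; nothing more can be done
None
```

The arm is on its stop above the pellet, the cap was turned clockwise for three clicks by my count, and I let go with the pellet clamped. I handed the job in at about 40 s of the 72 s allowed. `close_job` gives no verdict, so success is my reading, not confirmed.

**What I did**
- I swung the arm home by pushing its nose with the closed fingers until it stopped moving, then gripped the cap and turned it about 3.65 rad clockwise.
- Torque ran at about 0.23 N m while free, then rose to about 0.37 once the ram met the pellet. It peaked three times about 0.53 rad apart, which fits 30° clicks.

**Last checks**
- The scene camera shows the cap where it should be with the arm at home, and the ram down over the stage.
- The gripper is open and clear, with only noise-level force.

**What was uncertain or went wrong**
- **Click count:** I inferred it from noisy torque readings (±0.03 N m). The third peak was only just passed when I stopped, so the count could be two; both are within the two or three asked for.
- **Peak torque:** The peaks read about 0.03–0.04 N m above the values given.
- **Pellet:** I couldn't see it under the ram, so I have no direct look at its condition.
- **Tool tilt:** Pushing on the stop and then running the last joint to its range end (j7 at 3.00 of 3.01 rad) tilted the tool by about 0.12 rad. I straightened it by pushing the fingers against the fixed post; the first try slid over the top of the hub with only light contact.
- **Camera disagreement:** The views differed by up to 4 mm on the press position. The grip centred itself on the cap to within about 2 mm.

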